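Lay out the cutting dies for the press

TASK

Lay the four steel cutting dies on their sheets for the next stroke of the press, square to the sheet with their straight sides towards its near edge, leaving a finger's width (18 mm) at the edges and between the dies. On the fibreboard, the half-moon counter die goes in the near left corner and the long narrow shank die lies lengthwise to the right of it along the near edge; on the rubber sheet, the large heel die goes in the near left corner and the small heel die centred straight behind it (left, near and behind as the robot sees it). Set the dies down without dropping them, and leave the spool, wax, tack tin and hammer where they lie.

Things in the scene. Friction and masses are not known exactly. Their poses are not given: they have to be found in the camera images.
- counter (a point): Counter die: half-moon outline of plain strip steel, 58 mm (x) by 116 mm (y), 50 mm tall, 3 mm walls, open inside. About 0.34 kg. Point: centre of its bounding box, 25 mm above its underside; x points from the straight side (29 mm to -x) to the top of the arc (29 mm to +x), z up. Pinched across x at the centre it measures 58 mm. It stands on its cutting edge, as all dies do.
- shank (a point): Shank die: long narrow steel outline, straight long sides and round ends, 34 mm (x) by 100 mm (y, its length), 50 mm tall, 3 mm walls, open inside. About 0.26 kg. Point: its centre, 25 mm above its underside; z up. Pinched across x it measures 34 mm. Same either way round.
- heel_large (a point): Large heel die: D-shaped steel outline, 60 mm (x) by 64 mm (y), 50 mm tall, 3 mm walls, open inside. About 0.26 kg. Point: centre of its bounding box, 25 mm above its underside; x points from the straight front (30 mm to -x) to the rounded back (30 mm to +x), z up. The sides are straight and 64 mm apart from the front to 6 mm behind the centre. Can be pinched across y or x.
- heel_small (a point): Small heel die: D-shaped steel outline, 42 mm (x) by 46 mm (y), 50 mm tall, 3 mm walls, open inside. About 0.18 kg. Point: centre of its bounding box, 25 mm above its underside; x points from the straight front (21 mm to -x) to the rounded back (21 mm to +x), z up. The sides are straight and 46 mm apart from the front to 4 mm behind the centre. Can be pinched across y or x.
- fibreboard (a point): Light brown fibreboard sheet, fixed, 150 mm (x) by 290 mm (y), 3 mm thick, on a white cutting board 20 mm thick. Point: centre of the full rectangle, on the top face (23 mm above the table); x points away from the robot, y to the left. Near edge 75 mm to -x, left edge 145 mm to +y. The far edge has half-moon cut-outs from the last stroke; the near 90 mm is whole.
- rubber (a point): Dark rubber sheet, fixed, 165 mm (x) by 130 mm (y), 6 mm thick, on the same cutting board. Point: centre of its top face (26 mm above the table); x points away from the robot, y to the left. Near edge 82.5 mm to -x, left edge 65 mm to +y.
- spool (a point): Bystander: upright wooden thread spool, 30 mm across, 42 mm tall; the point is its centre.
- wax (a point): Bystander: dark round puck of wax, 34 mm across, 22 mm tall; the point is its centre.
- tacks (a point): Bystander: small open tin of tacks, 36 mm across, 26 mm tall; the point is its centre.
- hammer_mid (a point): Bystander: hammer lying on the table to the right of the cutting board, about 250 mm long, x axis from handle to head; the point is near its middle.

How it is judged:
At the end, for the whole second after the job is handed in: All four dies released, at rest, upright on their sheets, square within 0.12 rad, straight sides to the near edge; each asked gap (to the near and left edges, and between neighbours) is 18 mm give or take 10 mm, and the small heel die is centred behind the large one within 10 mm (z of counter in the frame of fibreboard between 0.02 and 0.029 m and angle between each of counter, shank, heel_large, heel_small's own z axis and vertical below 0.06 rad and angle between the y axis of each of counter, shank and the y axis of fibreboard, either way round below 0.12 rad and linear speed of each of counter_die, shank_die, heel_large_die, heel_small_die below 0.02 m/s and z of shank in the frame of fibreboard between 0.02 and 0.029 m and z of heel_large in the frame of rubber between 0.02 and 0.029 m and angle between the y axis of each of heel_large, heel_small and the y axis of rubber, either way round below 0.12 rad and z of heel_small in the frame of rubber between 0.02 and 0.029 m and x of counter in the frame of fibreboard between -0.038 and -0.018 m and y of counter in the frame of fibreboard between 0.059 and 0.079 m and y of fibreboard in the frame of counter below -0.03 m and x of shank in the frame of fibreboard between -0.05 and -0.03 m and y of shank in the frame of counter between -0.136 and -0.116 m and x of heel_large in the frame of rubber between -0.0445 and -0.0245 m and y of heel_large in the frame of rubber between 0.005 and 0.025 m and x of heel_small in the frame of heel_large between 0.059 and 0.079 m and y of heel_small in the frame of heel_large between -0.01 and 0.01 m and x of heel_large in the frame of heel_small below -0.03 m); the robot touches nothing.
It fails at once if the spool, wax, tack tin or hammer is shifted by more than 25 mm (distance of any of spool, wax, tacks, hammer_mid from where it was at the start of the episode above 0.025 m).
It fails at once if a die is dropped or slammed onto its sheet (faster than 0.45 m/s within 20 mm of it) ((linear speed of counter_die above 0.45 m/s and z of counter in the frame of fibreboard below 0.045 m and horizontal distance between counter and fibreboard below 0.14 m) or (linear speed of shank_die above 0.45 m/s and z of shank in the frame of fibreboard below 0.045 m and horizontal distance between shank and fibreboard below 0.14 m) or (linear speed of heel_large_die above 0.45 m/s and z of heel_large in the frame of rubber below 0.045 m and horizontal distance between heel_large and rubber below 0.14 m) or (linear speed of heel_small_die above 0.45 m/s and z of heel_small in the frame of rubber below 0.045 m and horizontal distance between heel_small and rubber below 0.14 m)).
It also fails if it takes over 120 s, if anything falls off the work surface, if the arm or the gripper's body presses on something with over 40 N, if the wrist force passes 120 N, or if a joint passes its speed limit or range.

ROBOT

A 6-joint arm with a two-finger parallel gripper is mounted at the origin on the work surface. World frame = base frame: x ahead of the robot, y to its left, z up, the work surface at z = 0. Lengths are in m, angles in rad, forces in N, time in s.
With the tool pointing down it reaches from about 0.35 to 0.925 m from the base axis. Payload 6.4 kg.
Tool frame: the origin (TCP) lies at the very end of the fingers, on their centre line; the grasp point (between the pads) lies 19 mm behind it (arm.tcp_to_grasp is the distance from the TCP to the grasp point, in m); y points along the fingers, z is the direction in which the jaws open and shut, and the axes are right-handed (so a half turn about y gives the same grasp; the last joint's range is limited). The gripper opens to 85 mm and grips with 20 to 120 N. Pads are 22 mm wide; open, the fingers measure 114 mm over their backs; the gripper's body (76 mm by 85 mm) begins 54 mm behind the grasp point. The pads swing forward as they close: fully open they stand 13 mm farther back than shut.
Start: joints at [-1.404, 0.245, 1.558, -0, 1.339, -0.174], TCP at [0.217, -0.613, 0.231] pointing down, gripper open.
Joint ranges: [-3.13, 3.13], [-1.02, 2.26], [0.13, 2.54], [-0.95, 4.09], [0.21, 2.88], [-2.74, 2.74]. Speed limits (rad/s): [2.57, 2.57, 3.14, 3.14, 3.14, 3.14].

INTERFACE

Orientations are given as a unit quaternion [x, y, z, w].
In Python, from plant import arm gives the robot as it stands. The module is installed in compiled form; this text tells all that it offers.
- The arm moves only by the tool jog_arm, never from a script. Its argument "commands" is a list of rows, each an object with "travel": the shift along the tool's x, y, z in units of 40 mm (1.0 is 40 mm), a list of three; "roll": the turn about the tool's y in units of 5 degrees (1.0 is 5 degrees). A call has 1 to 12 rows; each row is the pose to reach, as a shift and turn from the pose commanded when the call began, along the tool's axes at that moment; what a row does not reach only later rows make up. A row lasts 1/10 s, in which the tool goes at most 50 mm and 8.59 degrees, less where a joint would pass 70% of its speed; a pose out of reach is approached as far as the arm can. A call with a gripper value outside its range is refused whole. "fingers" is the finger opening in mm, from 0 to 85.4, set as the call begins (left out, the last holds). The fingers move at their own pace and stop on an object; "grip_force" is the grip in N (left out, the last holds). Time passes only in rows, so rows that repeat a pose let the fingers close. It gives the time, the measured TCP pose, the force and the opening at its end, in the units of the state.
- arm.state(): the state, without advancing time (a new reading comes with each control period).
- arm.get_image(name): name is "scene" or "top" or "wrist"; returns a dict with "image" (480x640x3 uint8, blue, green, red), "K" (3x3 intrinsics, pixels), "T" (4x4, takes a point from camera to world coordinates). Camera axes: x right, y down, z forward; pixel columns grow to the right and rows downward; lengths in m; the calibration is good to about 2 mm. The wrist camera is an equidistant fisheye: a pixel r from the principal point sees the ray r / f radians off the axis. A picture is of the moment at which its call begins. There is no depth.
- arm.sign_off(): hands the job in, once; it reports no verdict.
The state is a dict: "time": time; "q": joint angles; "dq": joint speeds; "joint_torque": joint torques, N m; "position": TCP position; "tool_rot": TCP orientation; "contact_force": force on the tool from outside, world axes, zero at the start; "wrist_torque": the same for the moment, N m; "opening": finger opening in m.
Only numpy, scipy, OpenCV 4.12 (cv2) and the standard library are available. Lean on these libraries where they do the work, as an engineer would, in place of code of your own. Each camera call takes 0.05 s, during which the arm holds its last target. There are 200 camera calls.

## Working session

There is one attempt and no reset: what is moved stays moved. The work goes in short steps, Python scripts to look and compute and a tool call to move; the robot and the scene stay as the last step left them, time stands still between calls to the robot, and variables do not carry over. Pictures are saved under pics/ and viewed, about 12 in all and at most 16, crops included, and the job is handed in when it is done.

Besides the shell and the picture viewer there is one more tool, called after "Call:" by a JSON object that holds its "name" and its "arguments", one argument or row to a line. jog_arm: Moves the arm, as the interface text tells. Its arguments: {"type":"object","properties":{"commands":{"type":"array"},"fingers":{"type":"number"},"grip_force":{"type":"number"}},"required":["commands"]}

```bash
mkdir -p pics; ls
cat > h.py <<'E'
import numpy as np, cv2
from plant import arm
from scipy.spatial.transform import Rotation as R
def cast(c,uv,z):
    uv=np.atleast_2d(np.array(uv,float)); K,T=c["K"],np.array(c["T"])
    d=np.c_[(uv[:,0]-K[0][2])/K[0][0],(uv[:,1]-K[1][2])/K[1][1],np.ones(len(uv))]@T[:3,:3].T
    o=T[:3,3]; return (o+d*((z-o[2])/d[:,2])[:,None])[:,:2]
def proj(c,p):
    p=np.atleast_2d(np.array(p,float)); T=np.linalg.inv(c["T"]); q=p@T[:3,:3].T+T[:3,3]; q=q@np.array(c["K"]).T
    return q[:,:2]/q[:,2:]
E
python3 - <<'E'
from h import *
print(arm.state())
for n in("top","scene"):
    c=arm.get_image(n); cv2.imwrite(f"pics/{n}0.png",c["image"]); print(n,c["K"],np.round(c["T"],4).tolist())
E
```

```text
pics
{'time': 0.0, 'q': array([-1.40411065e+00,  2.45799498e-01,  1.55905246e+00,  1.62080023e-05,
        1.33869742e+00, -1.74126007e-01]), 'dq': array([-7.59686703e-04,  3.41208053e-04,  1.32484846e-05, -1.82043177e-03,
        9.59534715e-04, -3.40967709e-04]), 'joint_torque': array([-5.36451571e-04, -4.29509497e+01, -3.26131439e+01, -1.75609466e-04,
        5.33619590e-03, -3.53281841e-06]), 'position': array([ 0.21716097, -0.61204354,  0.23016898]), 'tool_rot': array([-0.1199033 ,  0.69755674, -0.69617317,  0.1199196 ]), 'contact_force': array([ 0.18206368,  0.1641207 , -0.316894  ]), 'wrist_torque': array([-0.01624904,  0.03858359,  0.0108019 ]), 'opening': 0.08555343051480858}
top [[514.9775636    0.         314.00233403]
 [  0.         514.9775636  239.547467  ]
 [  0.           0.           1.        ]] [[-0.0206, -0.9879, 0.154, 0.3369], [-0.9998, 0.0206, -0.0015, -0.0685], [-0.0017, -0.154, -0.9881, 1.2524], [0.0, 0.0, 0.0, 1.0]]
scene [[479.13456781   0.         325.33783433]
 [  0.         479.13456781 234.07030069]
 [  0.           0.           1.        ]] [[-0.7954, 0.3873, -0.4661, 0.997], [0.606, 0.5117, -0.609, 0.5715], [0.0026, -0.7669, -0.6417, 0.7325], [0.0, 0.0, 0.0, 1.0]]
```

View pics/top0.png

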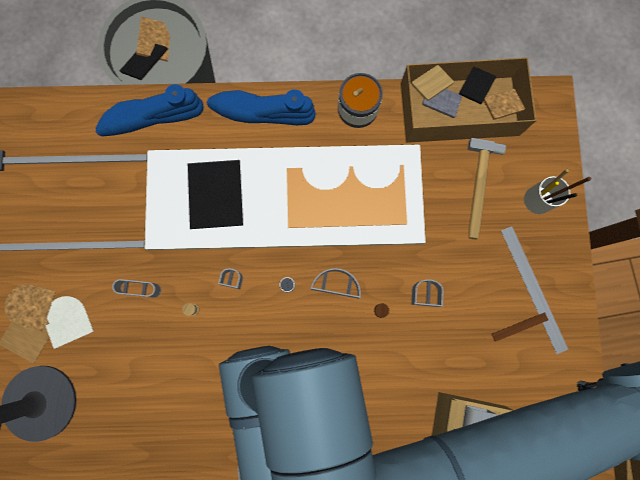

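View pics/scene0.png

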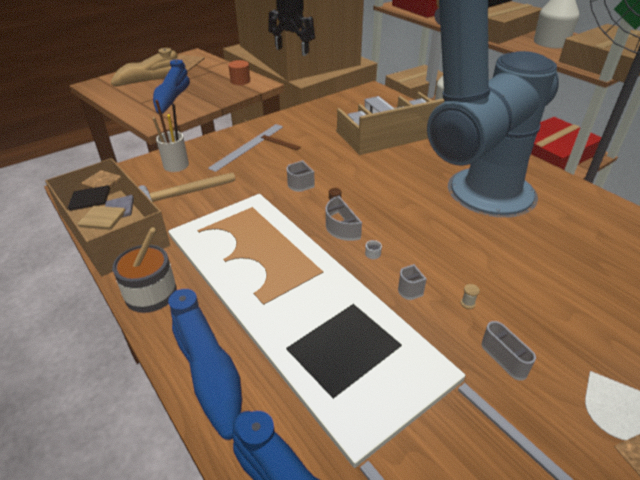

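Run:
```python
from h import *
print(np.round(R.from_quat(arm.state()["tool_rot"]).as_matrix(),3).tolist())
c=arm.get_image("top"); im=c["image"]; hsv=cv2.cvtColor(im,cv2.COLOR_BGR2HSV)
m=(hsv[...,1]<75).astype(np.uint8); m[:260]=0; m[330:]=0; m[:,:105]=0; m[:,450:]=0
m=cv2.morphologyEx(m,cv2.MORPH_CLOSE,np.ones((3,3)))
for k in cv2.findContours(m,cv2.RETR_EXTERNAL,cv2.CHAIN_APPROX_NONE)[0]:
    if cv2.contourArea(k)<60: continue
    P=cast(c,k[:,0],.05).astype(np.float32); r=cv2.minAreaRect(P)
    b=cv2.boundingRect(k); print(b,np.round(r[0],3),np.round(r[1],3),round(r[2],1))
def rect(mask,z,n):
    k=max(cv2.findContours(mask.astype(np.uint8),cv2.RETR_EXTERNAL,cv2.CHAIN_APPROX_NONE)[0],key=cv2.contourArea)
    P=cast(c,k[:,0],z).astype(np.float32); r=cv2.minAreaRect(P); print(n,np.round(r[0],4),np.round(r[1],4),round(r[2],2)); 
    return P
roi=np.zeros(m.shape,bool); roi[150:240,150:420]=1
rect(roi&(hsv[...,2]<60),.026,"rubber")
P=rect(roi&(hsv[...,1]>80)&(hsv[...,2]>120),.023,"fibre"); print(cv2.boxPoints(cv2.minAreaRect(P)))
cv2.imwrite("pics/crop.png",cv2.resize(im[255:330,100:460],None,fx=2.2,fy=2.2,interpolation=cv2.INTER_CUBIC))
# bystanders
for n,u,z in(("spool",(190,309),.04),("wax",(381,310),.02),("tacks",(287,284),.02)): print(n,cast(c,u,z))
```

```text
[[-0.942, -0.0, 0.334], [-0.334, 0.002, -0.942], [-0.0, -1.0, -0.002]]
(412, 280, 31, 27) [ 0.394 -0.33 ] [0.07 0.06] 86.6
(112, 279, 49, 18) [0.419 0.347] [0.114 0.034] 82.5
(279, 277, 16, 16) [ 0.42  -0.005] [0.034 0.034] 25.9
(311, 268, 50, 30) [ 0.425 -0.123] [0.117 0.06 ] 78.5
(218, 268, 25, 21) [0.439 0.126] [0.052 0.042] 76.3
rubber [0.6465 0.1701] [0.1638 0.1272] 3.0
fibre [ 0.6356 -0.1508] [0.1497 0.2883] 0.51
[[ 0.5594475  -0.00731298]
 [ 0.562024   -0.29565123]
 [ 0.71168935 -0.29431388]
 [ 0.7091129  -0.00597563]]
spool [[0.36783303 0.22246306]]
wax [[ 0.35662969 -0.22571246]]
tacks [[ 0.4228113  -0.00364498]]
```

View pics/crop.png

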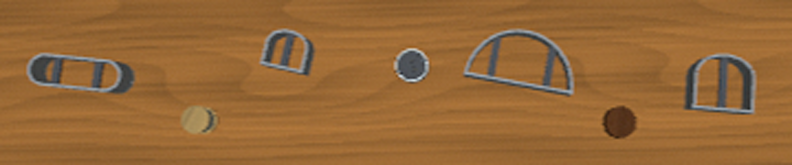

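```bash
cat >> h.py <<'E'
def go(x,y,z,yaw,flip=True):
    """print travel/roll to bring TCP to x,y,z with jaw axis at yaw deg (mod 180)"""
    s=arm.state(); M=R.from_quat(s["tool_rot"]).as_matrix(); d=M.T@(np.array([x,y,z])-s["position"])/.04
    cur=np.degrees(np.arctan2(M[1,2],M[0,2])); dy=(yaw-cur+90)%180-90
    print("t",round(s["time"],2),"pos",np.round(s["position"],4),"jaw",round(cur,2),"q",np.round(s["q"],2),"open",round(s["opening"],4),"F",np.round(s["contact_force"],1))
    print("travel",np.round(d,3),"roll",round(-dy/5,3),"other",round(-(dy-np.sign(dy)*180)/5,3))
def castw(c,uv,z):
    uv=np.atleast_2d(np.array(uv,float)); K,T=np.array(c["K"]),np.array(c["T"])
    v=(uv-K[:2,2])/[K[0,0],K[1,1]]; r=np.linalg.norm(v,axis=1)+1e-12
    d=np.c_[v*(np.sin(r)/r)[:,None],np.cos(r)]@T[:3,:3].T; o=T[:3,3]
    return (o+d*((z-o[2])/d[:,2])[:,None])[:,:2]
E
python3 -c "
from h import *
go(.394,-.33,.2,-93.4)"
```

```text
t 0.15 pos [ 0.2172 -0.6122  0.2304] jaw -70.47 q [-1.4   0.25  1.56  0.    1.34 -0.17] open 0.0852 F [ 0.5  0.5 -0.2]
travel [-6.524  0.77  -5.171] roll 4.585 other -31.415
```

Call:
{"name": "jog_arm", "arguments": {
  "commands": [
    {"travel":[-6.52,0.77,-5.17],"roll":4.58},
    {"travel":[-6.52,0.77,-5.17],"roll":4.58},
    {"travel":[-6.52,0.77,-5.17],"roll":4.58},
    {"travel":[-6.52,0.77,-5.17],"roll":4.58},
    {"travel":[-6.52,0.77,-5.17],"roll":4.58},
    {"travel":[-6.52,0.77,-5.17],"roll":4.58},
    {"travel":[-6.52,0.77,-5.17],"roll":4.58},
    {"travel":[-6.52,0.77,-5.17],"roll":4.58},
    {"travel":[-6.52,0.77,-5.17],"roll":4.58},
    {"travel":[-6.52,0.77,-5.17],"roll":4.58}
  ],
  "fingers": 85,
  "grip_force": 40
}}

```text
time: 1.15
position: [0.3936, -0.3314, 0.2006]
tool_rot: [-0.021, -0.707, 0.707, 0.021]
contact_force: [0.6, 0.1, 0.3]
opening: 0.085
```

```bash
python3 -c "
from h import *
c=arm.get_image('wrist'); cv2.imwrite('pics/w1.png',c['image']); print(np.round(c['K'],1).tolist(),np.round(c['T'],3).tolist())
go(.394,-.33,.2,-93.4)"
```

```text
[[371.6, 0.0, 313.6], [0.0, 371.6, 241.5], [0.0, 0.0, 1.0]] [[-0.061, -0.949, -0.309, 0.473], [-0.998, 0.058, 0.019, -0.335], [0.0, 0.31, -0.951, 0.343], [0.0, 0.0, 0.0, 1.0]]
t 1.2 pos [ 0.3935 -0.3316  0.2007] jaw -93.46 q [-0.92 -0.04  1.93 -0.    1.26  0.71] open 0.0849 F [-0.2  0.3  0.7]
travel [-0.009  0.017 -0.041] roll -0.011 other 35.989
```

View pics/w1.png

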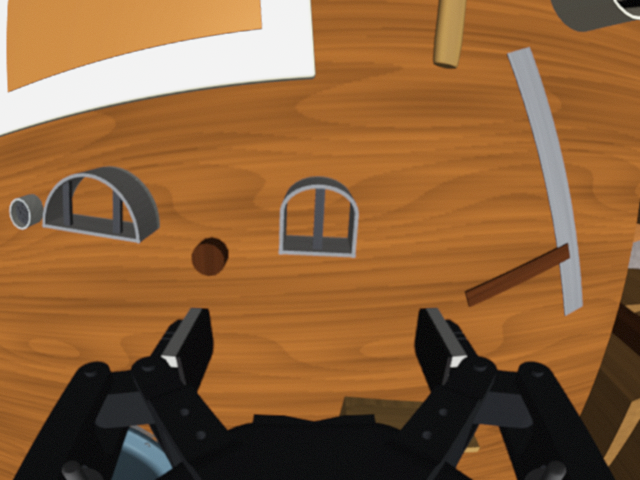

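```bash
cat >> h.py <<'E'
def rims(c,z=.05,vmin=125,box=(0,0,640,330),caster=castw,amin=300,show=None):
    hsv=cv2.cvtColor(c["image"],cv2.COLOR_BGR2HSV); m=((hsv[...,1]<70)&(hsv[...,2]>vmin)&(hsv[...,2]<225)).astype(np.uint8)
    x0,y0,x1,y1=box; q=np.zeros_like(m); q[y0:y1,x0:x1]=m[y0:y1,x0:x1]
    if show: cv2.imwrite(show,q*255)
    for k in cv2.findContours(q,cv2.RETR_EXTERNAL,cv2.CHAIN_APPROX_NONE)[0]:
        if cv2.contourArea(cv2.convexHull(k))<amin: continue
        P=caster(c,k[:,0],z).astype(np.float32); r=cv2.minAreaRect(P)
        print("rim",cv2.boundingRect(k),"c",np.round(r[0],4),"size",np.round(r[1],4),"ang",round(r[2],2),round(r[2]-90,2))
E
python3 -c "
from h import *
c=arm.get_image('wrist')
rims(c)
hsv=cv2.cvtColor(c['image'],cv2.COLOR_BGR2HSV)
print(hsv[244:262,320].tolist())
"
```

```text
rim (9, 198, 22, 32) c [ 0.4261 -0.0289] size [0.0329 0.0336] ang 5.05 -84.95
rim (278, 185, 80, 72) c [ 0.395  -0.3347] size [0.0644 0.0597] ang 83.45 -6.55
rim (42, 173, 98, 70) c [ 0.4264 -0.1223] size [0.1165 0.0582] ang 78.32 -11.68
rim (0, 65, 315, 71) c [ 0.5116 -0.1785] size [0.0092 0.3214] ang 1.36 -88.64
rim (507, 47, 76, 268) c [ 0.4101 -0.5615] size [0.2745 0.0265] ang 19.99 -70.01
[[110, 18, 87], [116, 24, 86], [120, 21, 85], [103, 21, 84], [108, 16, 82], [120, 14, 75], [0, 7, 70], [120, 3, 95], [110, 16, 142], [105, 15, 166], [140, 5, 164], [11, 52, 168], [13, 133, 169], [15, 189, 169], [14, 192, 171], [15, 185, 178], [15, 188, 176], [14, 191, 170]]
```

```bash
python3 -c "
from h import *
go(.3872,-.3338,.012,-96.5)"
```

```text
t 1.25 pos [ 0.3934 -0.3317  0.2006] jaw -93.48 q [-0.92 -0.04  1.93 -0.    1.26  0.71] open 0.085 F [-0.3  0.5  0.1]
travel [0.153 4.716 0.062] roll 0.605 other -35.395
```

Call:
{"name": "jog_arm", "arguments": {
  "commands": [
    {"travel":[0.15,0.8,0.06],"roll":0.6},
    {"travel":[0.15,1.6,0.06],"roll":0.6},
    {"travel":[0.15,2.5,0.06],"roll":0.6},
    {"travel":[0.15,3.3,0.06],"roll":0.6},
    {"travel":[0.15,4.0,0.06],"roll":0.6},
    {"travel":[0.15,4.4,0.06],"roll":0.6},
    {"travel":[0.15,4.7,0.06],"roll":0.6},
    {"travel":[0.15,4.7,0.06],"roll":0.6},
    {"travel":[0.15,4.7,0.06],"roll":0.6}
  ]
}}

```text
time: 2.15
position: [0.388, -0.3334, 0.0131]
tool_rot: [-0.04, -0.706, 0.706, 0.039]
contact_force: [0.2, 0.5, 0.4]
opening: 0.0852
```

Call:
{"name": "jog_arm", "arguments": {
  "commands": [
    {"travel":[0,0,0],"roll":0},
    {"travel":[0,0,0],"roll":0},
    {"travel":[0,0,0],"roll":0},
    {"travel":[0,0,0],"roll":0},
    {"travel":[0,0,0],"roll":0},
    {"travel":[0,0,0],"roll":0},
    {"travel":[0,0,0],"roll":0},
    {"travel":[0,0,0],"roll":0}
  ],
  "fingers": 55,
  "grip_force": 40
}}

```text
time: 2.95
position: [0.3886, -0.3339, 0.014]
tool_rot: [-0.04, -0.705, 0.707, 0.039]
contact_force: [-2.0, -1.3, 7.0]
opening: 0.0635
```

Call:
{"name": "jog_arm", "arguments": {
  "commands": [
    {"travel":[0,-0.4,0],"roll":0},
    {"travel":[0,-1.2,0],"roll":0},
    {"travel":[0,-2.2,0],"roll":0},
    {"travel":[0,-3.0,0],"roll":0},
    {"travel":[0,-3.5,0],"roll":0},
    {"travel":[0,-3.5,0],"roll":0}
  ]
}}

```text
time: 3.55
position: [0.3889, -0.3338, 0.1554]
tool_rot: [-0.041, -0.704, 0.708, 0.038]
contact_force: [0.3, -0.0, -1.9]
opening: 0.0635
```

```bash
python3 -c "
from h import *
go(.56,.18,.18,-87)"
```

```text
t 3.55 pos [ 0.3889 -0.3338  0.1554] jaw -96.37 q [-0.93  0.    1.97  0.    1.16  0.75] open 0.0635 F [ 0.3 -0.  -1.9]
travel [ -2.828  -0.66  -13.238] roll -1.873 other 34.127
```

Call:
{"name": "jog_arm", "arguments": {
  "commands": [
    {"travel":[-0.1,-0.1,-0.5],"roll":-0.1},
    {"travel":[-0.35,-0.3,-1.6],"roll":-0.3},
    {"travel":[-0.6,-0.5,-2.8],"roll":-0.5},
    {"travel":[-0.85,-0.66,-4.0],"roll":-0.7},
    {"travel":[-1.1,-0.66,-5.2],"roll":-0.9},
    {"travel":[-1.4,-0.66,-6.4],"roll":-1.0},
    {"travel":[-1.65,-0.66,-7.6],"roll":-1.2},
    {"travel":[-1.9,-0.66,-8.8],"roll":-1.4},
    {"travel":[-2.15,-0.66,-10.0],"roll":-1.6},
    {"travel":[-2.4,-0.66,-11.2],"roll":-1.87},
    {"travel":[-2.65,-0.66,-12.3],"roll":-1.87},
    {"travel":[-2.8,-0.66,-13.0],"roll":-1.87}
  ]
}}

```text
time: 4.75
position: [0.5558, 0.1747, 0.1761]
tool_rot: [-0.021, 0.707, -0.707, 0.018]
contact_force: [0.0, -0.2, -1.8]
opening: 0.0633
```

Call:
{"name": "jog_arm", "arguments": {
  "commands": [
    {"travel":[0,0,-0.2],"roll":0},
    {"travel":[0,0,-0.2],"roll":0},
    {"travel":[0,0,-0.2],"roll":0}
  ]
}}

```text
time: 5.05
position: [0.5554, 0.1789, 0.1774]
tool_rot: [0.019, -0.707, 0.707, -0.017]
contact_force: [-0.2, -0.3, -2.9]
opening: 0.0633
```

```bash
python3 -c "
from h import *
go(.56,.18,.18,-87)
c=arm.get_image('wrist'); cv2.imwrite('pics/w2.png',c['image']); print(np.round(c['T'],3)[:,3])
z=arm.state()['position'][2]
rims(c,z+.036)"
```

```text
t 5.05 pos [0.5554 0.1789 0.1774] jaw -87.05 q [ 0.12  0.15  1.77 -0.    1.22  1.64] open 0.0633 F [-0.2 -0.3 -2.9]
travel [-0.116 -0.066 -0.022] roll -0.01 other 35.99
[0.635 0.184 0.32  1.   ]
rim (220, 265, 188, 65) c [0.5809 0.1809] size [0.0237 0.0633] ang 2.88 -87.12
rim (245, 223, 150, 46) c [0.5996 0.1795] size [0.0464 0.0132] ang 89.35 -0.65
rim (0, 222, 139, 23) c [0.5998 0.2724] size [0.0676 0.0064] ang 89.88 -0.12
rim (514, 67, 20, 163) c [0.6346 0.1164] size [0.0533 0.0009] ang 0.26 -89.74
rim (248, 9, 167, 204) c [0.6394 0.1789] size [0.0596 0.047 ] ang 2.83 -87.17
rim (0, 0, 140, 42) c [0.674  0.2699] size [0.0629 0.0064] ang 88.76 -1.24
```

View pics/w2.png

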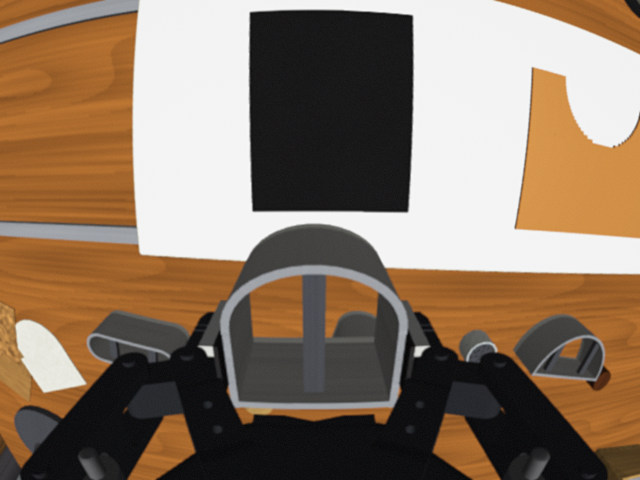

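```bash
cat >> h.py <<'E'
def rectw(c,mask,z,n):
    k=max(cv2.findContours(mask.astype(np.uint8),cv2.RETR_EXTERNAL,cv2.CHAIN_APPROX_NONE)[0],key=cv2.contourArea)
    r=cv2.minAreaRect(castw(c,k[:,0],z).astype(np.float32)); print(n,cv2.boundingRect(k),np.round(r[0],4),np.round(r[1],4),round(r[2],2),round(r[2]-90,2))
E
python3 -c "
from h import *
c=arm.get_image('wrist'); z=arm.state()['position'][2]
hsv=cv2.cvtColor(c['image'],cv2.COLOR_BGR2HSV)
roi=np.zeros((480,640),bool); roi[5:218,200:460]=1
rectw(c,roi&(hsv[...,2]<70),.026,'rubber')
rims(c,z+.036,vmin=110,box=(214,240,415,412))
rims(c,.05,box=(0,290,200,370))
for z in (.21,.213): print(castw(c,[(238,403),(392,408),(315,266),(223,320),(407,320)],z))
q=hsv[...,2]; print(q[300:330:10,215:240].tolist())
"
```

```text
rubber (250, 11, 162, 201) [0.647  0.1702] [0.1624 0.1275] 2.78 -87.22
rim (220, 265, 188, 144) c [0.5629 0.1797] size [0.0602 0.0639] ang 2.84 -87.16
rim (87, 334, 82, 30) c [0.4214 0.3568] size [0.0923 0.034 ] ang 83.44 -6.56
rim (16, 320, 61, 50) c [0.4225 0.4607] size [0.0889 0.0288] ang 59.96 -30.04
[[0.52964651 0.20836446]
 [0.52973759 0.14622738]
 [0.59090965 0.18065753]
 [0.56879768 0.21161832]
 [0.57193602 0.14751633]]
[[0.53251779 0.20768405]
 [0.53260639 0.14723727]
 [0.59211441 0.18073083]
 [0.57060395 0.2108494 ]
 [0.57365691 0.14849116]]
[[160, 160, 161, 160, 150, 127, 110, 107, 111, 113, 111, 109, 111, 131, 156, 166, 167, 167, 166, 166, 169, 169, 167, 160, 141], [126, 93, 75, 74, 75, 72, 84, 116, 149, 163, 170, 169, 167, 167, 168, 168, 164, 140, 98, 66, 58, 59, 60, 62, 62], [74, 74, 73, 76, 97, 134, 160, 168, 167, 166, 167, 169, 171, 157, 122, 78, 61, 60, 62, 60, 59, 60, 62, 63, 61]]
```

```bash
python3 -c "
from h import *
go(.6043,.1827,.060,-87.2)"
```

```text
t 5.15 pos [0.5559 0.1785 0.1783] jaw -87.11 q [ 0.12  0.15  1.77 -0.    1.22  1.64] open 0.0632 F [ 0.2  0.2 -2.9]
travel [-1.216  2.955 -0.045] roll 0.017 other -35.983
```

Call:
{"name": "jog_arm", "arguments": {
  "commands": [
    {"travel":[-0.5,0,0],"roll":0},
    {"travel":[-1.0,0.3,-0.05],"roll":0},
    {"travel":[-1.22,0.9,-0.05],"roll":0},
    {"travel":[-1.22,1.5,-0.05],"roll":0},
    {"travel":[-1.22,2.1,-0.05],"roll":0},
    {"travel":[-1.22,2.5,-0.05],"roll":0},
    {"travel":[-1.22,2.8,-0.05],"roll":0},
    {"travel":[-1.22,2.95,-0.05],"roll":0},
    {"travel":[-1.22,2.95,-0.05],"roll":0},
    {"travel":[-1.22,2.95,-0.05],"roll":0}
  ]
}}

```text
time: 6.15
position: [0.6059, 0.1843, 0.062]
tool_rot: [-0.018, 0.707, -0.707, 0.019]
contact_force: [0.6, -0.0, -2.6]
opening: 0.0635
```

Call:
{"name": "jog_arm", "arguments": {
  "commands": [
    {"travel":[0,0.1,0],"roll":0},
    {"travel":[0,0.2,0],"roll":0},
    {"travel":[0,0.3,0],"roll":0},
    {"travel":[0,0.38,0],"roll":0},
    {"travel":[0,0.42,0],"roll":0},
    {"travel":[0,0.45,0],"roll":0},
    {"travel":[0,0.45,0],"roll":0}
  ]
}}

```text
time: 6.85
position: [0.605, 0.1843, 0.0427]
tool_rot: [0.018, -0.707, 0.707, -0.018]
contact_force: [0.4, -0.4, -3.0]
opening: 0.0635
```

Call:
{"name": "jog_arm", "arguments": {
  "commands": [
    {"travel":[0,0.03,0],"roll":0},
    {"travel":[0,0.05,0],"roll":0},
    {"travel":[0,0.07,0],"roll":0},
    {"travel":[0,0.07,0],"roll":0}
  ]
}}

```text
time: 7.25
position: [0.6052, 0.1843, 0.0403]
tool_rot: [-0.018, 0.707, -0.707, 0.018]
contact_force: [0.8, -0.9, -4.0]
opening: 0.0636
```

Call:
{"name": "jog_arm", "arguments": {
  "commands": [
    {"travel":[0,0.02,0],"roll":0},
    {"travel":[0,0.04,0],"roll":0},
    {"travel":[0,0.04,0],"roll":0}
  ]
}}

```text
time: 7.55
position: [0.6052, 0.1843, 0.0401]
tool_rot: [0.019, -0.707, 0.707, -0.018]
contact_force: [-5.8, -1.2, 7.5]
opening: 0.0632
```

Call:
{"name": "jog_arm", "arguments": {
  "commands": [
    {"travel":[0,0,0],"roll":0},
    {"travel":[0,0,0],"roll":0},
    {"travel":[0,0,0],"roll":0},
    {"travel":[0,0,0],"roll":0},
    {"travel":[0,0,0],"roll":0},
    {"travel":[0,-0.2,0],"roll":0},
    {"travel":[0,-0.7,0],"roll":0},
    {"travel":[0,-1.5,0],"roll":0},
    {"travel":[0,-2.5,0],"roll":0},
    {"travel":[0,-3.3,0],"roll":0},
    {"travel":[0,-3.8,0],"roll":0}
  ],
  "fingers": 85
}}

```text
time: 8.65
position: [0.6064, 0.1845, 0.1948]
tool_rot: [-0.017, 0.707, -0.707, 0.02]
contact_force: [0.3, 0.8, -0.4]
opening: 0.0851
```

```bash
python3 -c "
from h import *
go(.43,.126,.19,-103)"
```

```text
t 8.65 pos [0.6064 0.1845 0.1948] jaw -87.02 q [0.12 0.24 1.63 0.   1.26 1.64] open 0.0851 F [ 0.3  0.8 -0.4]
travel [4.481 0.096 1.231] roll 3.196 other -32.804
```

Call:
{"name": "jog_arm", "arguments": {
  "commands": [
    {"travel":[0.8,0.1,0.3],"roll":0.5},
    {"travel":[2.0,0.1,0.6],"roll":1.2},
    {"travel":[3.2,0.1,0.9],"roll":2.2},
    {"travel":[4.3,0.1,1.2],"roll":3.2},
    {"travel":[4.9,0.1,1.2],"roll":3.2},
    {"travel":[4.9,0.1,1.2],"roll":3.2},
    {"travel":[4.9,0.1,1.2],"roll":3.2}
  ]
}}

```text
time: 9.35
position: [0.4122, 0.1262, 0.1874]
tool_rot: [0.081, 0.703, -0.702, -0.079]
contact_force: [0.3, 0.1, 0.6]
opening: 0.0849
```

```bash
python3 -c "
from h import *
c=arm.get_image('wrist'); cv2.imwrite('pics/w3.png',c['image'])
go(.43,.126,.19,-103)
rims(c,.05,box=(0,100,640,340))
print('placed'); rims(c,.076,box=(0,0,640,110),vmin=110)"
```

```text
t 9.4 pos [0.4127 0.1262 0.1874] jaw -103.02 q [ 0.03 -0.25  2.14  0.    1.26  1.83] open 0.0853 F [ 0.  -0.4  0.7]
travel [-0.423 -0.065 -0.093] roll -0.005 other 35.995
rim (1, 291, 66, 49) c [0.3932 0.4507] size [0.1002 0.042 ] ang 65.83 -24.17
rim (44, 254, 79, 37) c [0.4208 0.353 ] size [0.0998 0.034 ] ang 82.91 -7.09
rim (273, 167, 60, 55) c [0.44  0.129] size [0.046  0.0419] ang 75.78 -14.22
rim (438, 156, 38, 42) c [0.4276 0.006 ] size [0.033  0.0327] ang 54.0 -36.0
rim (528, 124, 90, 66) c [ 0.4261 -0.1222] size [0.1155 0.0582] ang 78.5 -11.5
rim (0, 100, 289, 99) c [0.5205 0.2754] size [0.305  0.0194] ang 87.37 -2.63
placed
rim (246, 59, 394, 51) c [ 0.5104 -0.0229] size [0.3476 0.0017] ang 89.94 -0.06
rim (423, 0, 55, 23) c [ 0.5481 -0.0022] size [0.0419 0.0156] ang 66.04 -23.96
rim (130, 0, 172, 84) c [0.5873 0.1599] size [0.0733 0.1127] ang 2.45 -87.55
```

View pics/w3.png

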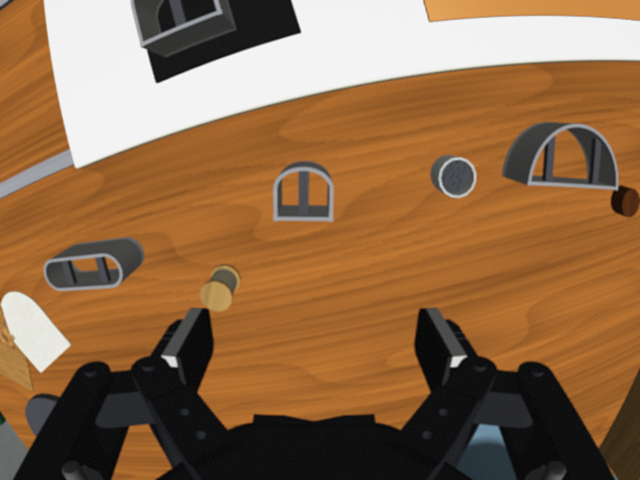

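```bash
python3 -c "
from h import *
go(.4322,.131,.012,-104.2)"
```

```text
t 9.4 pos [0.4127 0.1262 0.1874] jaw -103.02 q [ 0.03 -0.25  2.14  0.    1.26  1.83] open 0.0853 F [ 0.  -0.4  0.7]
travel [-0.44   4.385 -0.224] roll 0.235 other -35.765
```

Call:
{"name": "jog_arm", "arguments": {
  "commands": [
    {"travel":[-0.44,0.6,-0.22],"roll":0.24},
    {"travel":[-0.44,1.5,-0.22],"roll":0.24},
    {"travel":[-0.44,2.4,-0.22],"roll":0.24},
    {"travel":[-0.44,3.2,-0.22],"roll":0.24},
    {"travel":[-0.44,3.8,-0.22],"roll":0.24},
    {"travel":[-0.44,4.2,-0.22],"roll":0.24},
    {"travel":[-0.44,4.4,-0.22],"roll":0.24},
    {"travel":[-0.44,4.4,-0.22],"roll":0.24},
    {"travel":[-0.44,4.4,-0.22],"roll":0.24}
  ]
}}

```text
time: 10.3
position: [0.432, 0.1309, 0.0111]
tool_rot: [0.088, 0.702, -0.702, -0.087]
contact_force: [0.9, -0.2, 0.8]
opening: 0.0851
```

Call:
{"name": "jog_arm", "arguments": {
  "commands": [
    {"travel":[0,0,0],"roll":0},
    {"travel":[0,0,0],"roll":0},
    {"travel":[0,0,0],"roll":0},
    {"travel":[0,0,0],"roll":0},
    {"travel":[0,0,0],"roll":0},
    {"travel":[0,0,0],"roll":0},
    {"travel":[0,0,0],"roll":0},
    {"travel":[0,0,0],"roll":0}
  ],
  "fingers": 38
}}

```text
time: 11.1
position: [0.4316, 0.1308, 0.0113]
tool_rot: [0.088, 0.702, -0.702, -0.087]
contact_force: [-1.6, -0.7, 6.3]
opening: 0.0462
```

Call:
{"name": "jog_arm", "arguments": {
  "commands": [
    {"travel":[0,-0.4,0],"roll":0},
    {"travel":[0,-1.2,0],"roll":0},
    {"travel":[0,-2.2,0],"roll":0},
    {"travel":[0,-3.2,0],"roll":0},
    {"travel":[0,-4.0,0],"roll":0},
    {"travel":[0,-4.4,0],"roll":0},
    {"travel":[0,-4.4,0],"roll":0}
  ]
}}

```text
time: 11.8
position: [0.4324, 0.1309, 0.189]
tool_rot: [0.089, 0.702, -0.701, -0.086]
contact_force: [-0.6, -0.0, -2.1]
opening: 0.0454
```

```bash
python3 -c "
from h import *
go(.56,.18,.19,-87.2)"
```

```text
t 11.8 pos [0.4324 0.1309 0.189 ] jaw -104.22 q [ 0.04 -0.2   2.09  0.    1.25  1.86] open 0.0454 F [-0.6 -0.  -2.1]
travel [-2.789 -0.006 -1.974] roll -3.404 other 32.596
```

Call:
{"name": "jog_arm", "arguments": {
  "commands": [
    {"travel":[-0.5,0,-0.4],"roll":-0.6},
    {"travel":[-1.2,0,-0.9],"roll":-1.6},
    {"travel":[-2.0,0,-1.4],"roll":-2.6},
    {"travel":[-2.6,0,-1.9],"roll":-3.4},
    {"travel":[-2.8,0,-1.97],"roll":-3.4},
    {"travel":[-2.8,0,-1.97],"roll":-3.4},
    {"travel":[-2.8,0,-1.97],"roll":-3.4}
  ]
}}

```text
time: 12.5
position: [0.5574, 0.1793, 0.185]
tool_rot: [0.018, -0.707, 0.707, -0.016]
contact_force: [-0.5, 0.2, -2.0]
opening: 0.0453
```

```bash
python3 -c "
from h import *
c=arm.get_image('wrist'); cv2.imwrite('pics/w4.png',c['image'])
go(.56,.18,.19,-87.2)
z=arm.state()['position'][2]
print('held',z); rims(c,z+.039,vmin=105,box=(214,240,430,420))
print('placed'); rims(c,.076,box=(150,0,460,262),vmin=110)
hsv=cv2.cvtColor(c['image'],cv2.COLOR_BGR2HSV)
roi=np.zeros((480,640),bool); roi[5:260,180:460]=1
rectw(c,roi&(hsv[...,2]<70),.026,'rubber')"
```

```text
t 12.55 pos [0.5574 0.1792 0.1854] jaw -87.26 q [ 0.12  0.14  1.76 -0.    1.24  1.64] open 0.0454 F [-0.5 -0.3 -1.3]
travel [-0.065 -0.115 -0.016] roll -0.012 other 35.988
held 0.1853959951199939
rim (244, 289, 140, 104) c [0.567  0.1805] size [0.0421 0.0454] ang 2.76 -87.24
rim (265, 240, 113, 27) c [0.6001 0.1795] size [0.0336 0.0075] ang 89.5 -0.5
placed
rim (265, 240, 96, 22) c [0.5476 0.1803] size [0.0161 0.0693] ang 2.68 -87.32
rim (250, 14, 162, 199) c [0.6454 0.1725] size [0.1377 0.1089] ang 2.82 -87.18
rubber (251, 15, 159, 196) [0.6473 0.1703] [0.1622 0.1276] 2.89 -87.11
```

View pics/w4.png

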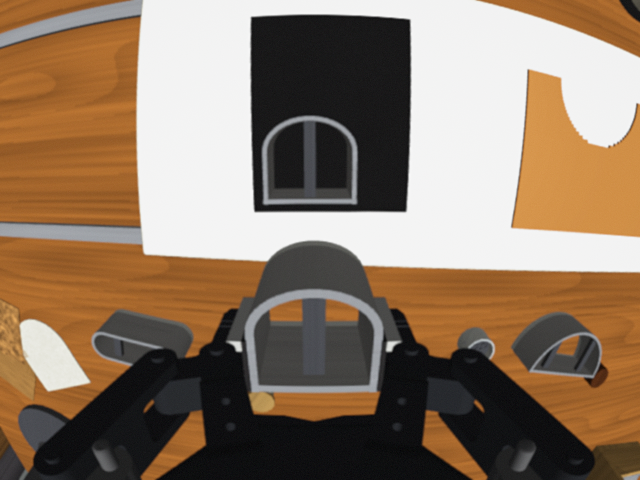

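```bash
python3 -c "
from h import *
c=arm.get_image('wrist')
rims(c,.076,box=(257,110,370,208),vmin=100)"
```

```text
rim (262, 116, 95, 89) c [0.6121 0.1858] size [0.0601 0.0646] ang 3.33 -86.67
```

```bash
python3 -c "
from h import *
go(.6714,.1882,.058,-86.9)"
```

```text
t 12.6 pos [0.5576 0.1793 0.1858] jaw -87.26 q [ 0.12  0.14  1.76 -0.    1.24  1.64] open 0.0457 F [ 0.4 -0.2 -1.5]
travel [-2.857  3.191 -0.087] roll -0.071 other 35.929
```

Call:
{"name": "jog_arm", "arguments": {
  "commands": [
    {"travel":[-0.5,0,0],"roll":0},
    {"travel":[-1.3,0,-0.05],"roll":-0.07},
    {"travel":[-2.2,0,-0.09],"roll":-0.07},
    {"travel":[-2.86,0.4,-0.09],"roll":-0.07},
    {"travel":[-2.86,1.0,-0.09],"roll":-0.07},
    {"travel":[-2.86,1.8,-0.09],"roll":-0.07},
    {"travel":[-2.86,2.5,-0.09],"roll":-0.07},
    {"travel":[-2.86,2.9,-0.09],"roll":-0.07},
    {"travel":[-2.86,3.15,-0.09],"roll":-0.07},
    {"travel":[-2.86,3.15,-0.09],"roll":-0.07},
    {"travel":[-2.86,3.15,-0.09],"roll":-0.07}
  ]
}}

```text
time: 13.7
position: [0.6738, 0.1889, 0.0621]
tool_rot: [-0.018, 0.707, -0.707, 0.02]
contact_force: [0.1, 0.0, -0.2]
opening: 0.0454
```

```bash
python3 -c "
from h import *
go(.6714,.1882,.039,-86.9)"
```

```text
t 13.7 pos [0.6738 0.1889 0.0621] jaw -86.88 q [0.11 0.54 1.51 0.   1.09 1.63] open 0.0454 F [ 0.1  0.  -0.2]
travel [0.063 0.577 0.014] roll 0.005 other -35.995
```

Call:
{"name": "jog_arm", "arguments": {
  "commands": [
    {"travel":[0.05,0.15,0.01],"roll":0},
    {"travel":[0.05,0.3,0.01],"roll":0},
    {"travel":[0.05,0.42,0.01],"roll":0},
    {"travel":[0.05,0.5,0.01],"roll":0},
    {"travel":[0.05,0.55,0.01],"roll":0},
    {"travel":[0.05,0.58,0.01],"roll":0},
    {"travel":[0.05,0.6,0.01],"roll":0},
    {"travel":[0.05,0.6,0.01],"roll":0}
  ]
}}

```text
time: 14.5
position: [0.6711, 0.1883, 0.0374]
tool_rot: [0.019, -0.707, 0.707, -0.019]
contact_force: [-4.3, -0.6, 5.1]
opening: 0.0451
```

Call:
{"name": "jog_arm", "arguments": {
  "commands": [
    {"travel":[0,0.02,0],"roll":0},
    {"travel":[0,0.04,0],"roll":0},
    {"travel":[0,0.05,0],"roll":0},
    {"travel":[0,0.05,0],"roll":0}
  ]
}}

```text
time: 14.9
position: [0.6712, 0.1883, 0.0373]
tool_rot: [0.02, -0.707, 0.707, -0.019]
contact_force: [-11.0, -1.9, 15.2]
opening: 0.0454
```

Call:
{"name": "jog_arm", "arguments": {
  "commands": [
    {"travel":[0,-0.05,0],"roll":0},
    {"travel":[0,-0.05,0],"roll":0}
  ]
}}

```text
time: 15.1
position: [0.6717, 0.1884, 0.0374]
tool_rot: [-0.019, 0.707, -0.707, 0.02]
contact_force: [-0.6, -1.0, 4.8]
opening: 0.0458
```

Call:
{"name": "jog_arm", "arguments": {
  "commands": [
    {"travel":[0,0,0],"roll":0},
    {"travel":[0,0,0],"roll":0},
    {"travel":[0,0,0],"roll":0},
    {"travel":[0,0,0],"roll":0},
    {"travel":[0,0,0],"roll":0},
    {"travel":[0,-0.2,0],"roll":0},
    {"travel":[0,-0.7,0],"roll":0},
    {"travel":[0,-1.5,0],"roll":0},
    {"travel":[0,-2.5,0],"roll":0},
    {"travel":[0,-3.3,0],"roll":0},
    {"travel":[0,-3.8,0],"roll":0}
  ],
  "fingers": 80
}}

```text
time: 16.2
position: [0.6724, 0.1885, 0.1932]
tool_rot: [-0.017, 0.707, -0.707, 0.021]
contact_force: [0.4, -0.5, 0.0]
opening: 0.0803
```

```bash
python3 -c "
from h import *
go(.421,.353,.18,-7.1)"
```

```text
t 16.2 pos [0.6724 0.1885 0.1932] jaw -86.87 q [0.11 0.38 1.46 0.   1.3  1.63] open 0.0803 F [ 0.4 -0.5  0. ]
travel [ 6.052  0.297 -4.45 ] roll -15.954 other 20.046
```

```bash
python3 -c "
from h import *
go(.40,-.12,.19,-11.5)"
```

```text
t 16.2 pos [0.6724 0.1885 0.1932] jaw -86.87 q [0.11 0.38 1.46 0.   1.3  1.63] open 0.0803 F [ 0.4 -0.5  0. ]
travel [7.221 0.036 7.328] roll -15.074 other 20.926
```

Call:
{"name": "jog_arm", "arguments": {
  "commands": [
    {"travel":[0.5,0,0.5],"roll":-1},
    {"travel":[1.3,0,1.3],"roll":-2.6},
    {"travel":[2.1,0,2.1],"roll":-4.2},
    {"travel":[2.9,0,2.9],"roll":-5.8},
    {"travel":[3.7,0,3.7],"roll":-7.4},
    {"travel":[4.5,0,4.5],"roll":-9.0},
    {"travel":[5.3,0,5.3],"roll":-10.6},
    {"travel":[6.1,0,6.1],"roll":-12.2},
    {"travel":[6.8,0,6.8],"roll":-13.8},
    {"travel":[7.2,0,7.3],"roll":-15.07},
    {"travel":[7.2,0,7.3],"roll":-15.07},
    {"travel":[7.2,0,7.3],"roll":-15.07}
  ],
  "fingers": 85
}}

```text
time: 17.4
position: [0.3995, -0.1193, 0.1892]
tool_rot: [0.446, -0.548, 0.549, -0.447]
contact_force: [-0.8, 0.5, -1.0]
opening: 0.0854
```

```bash
python3 -c "
from h import *
c=arm.get_image('wrist'); cv2.imwrite('pics/w5.png',c['image'])
go(.4261,-.1222,.012,-11.5)
rims(c,.05,box=(0,0,640,480))"
```

```text
t 17.45 pos [ 0.3997 -0.1189  0.189 ] jaw -11.6 q [-0.56 -0.3   2.17  0.    1.27 -0.36] open 0.0853 F [0.6 0.2 0. ]
travel [-0.051  4.426  0.658] roll -0.02 other 35.98
rim (311, 150, 73, 142) c [ 0.4261 -0.1222] size [0.116  0.0576] ang 78.14 -11.86
rim (468, 61, 25, 285) c [ 0.5467 -0.1412] size [0.0024 0.2627] ang 0.16 -89.84
rim (290, 57, 45, 44) c [ 0.4216 -0.006 ] size [0.0327 0.0329] ang 72.84 -17.16
rim (405, 0, 99, 371) c [ 0.5124 -0.1359] size [0.045  0.3591] ang 9.18 -80.82
```

View pics/w5.png

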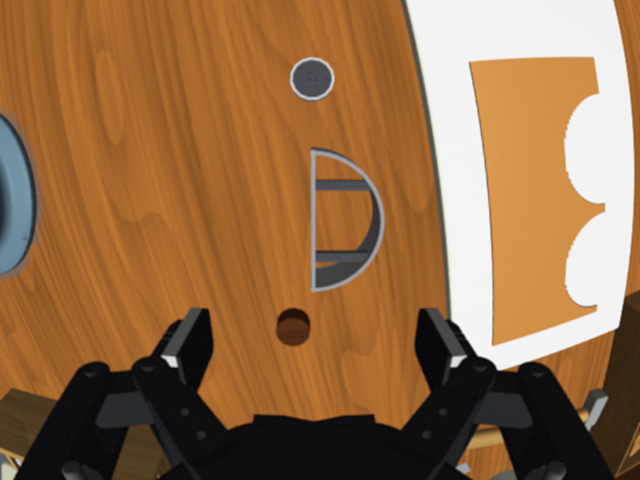

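Call:
{"name": "jog_arm", "arguments": {
  "commands": [
    {"travel":[-0.05,0.5,0.4],"roll":0},
    {"travel":[-0.05,1.2,0.66],"roll":0},
    {"travel":[-0.05,2.2,0.66],"roll":0},
    {"travel":[-0.05,3.1,0.66],"roll":0},
    {"travel":[-0.05,3.8,0.66],"roll":0},
    {"travel":[-0.05,4.2,0.66],"roll":0},
    {"travel":[-0.05,4.43,0.66],"roll":0},
    {"travel":[-0.05,4.43,0.66],"roll":0},
    {"travel":[-0.05,4.43,0.66],"roll":0}
  ]
}}

```text
time: 18.35
position: [0.4265, -0.1223, 0.012]
tool_rot: [0.447, -0.547, 0.548, -0.448]
contact_force: [0.7, -0.4, -0.2]
opening: 0.0846
```

Call:
{"name": "jog_arm", "arguments": {
  "commands": [
    {"travel":[0,0,0],"roll":0},
    {"travel":[0,0,0],"roll":0},
    {"travel":[0,0,0],"roll":0},
    {"travel":[0,0,0],"roll":0},
    {"travel":[0,0,0],"roll":0},
    {"travel":[0,0,0],"roll":0},
    {"travel":[0,0,0],"roll":0},
    {"travel":[0,0,0],"roll":0}
  ],
  "fingers": 48,
  "grip_force": 60
}}

```text
time: 19.15
position: [0.4264, -0.1227, 0.0125]
tool_rot: [0.447, -0.547, 0.548, -0.447]
contact_force: [-0.8, 1.1, 5.5]
opening: 0.0565
```

Call:
{"name": "jog_arm", "arguments": {
  "commands": [
    {"travel":[0,-0.4,0],"roll":0},
    {"travel":[0,-1.2,0],"roll":0},
    {"travel":[0,-2.2,0],"roll":0},
    {"travel":[0,-3.2,0],"roll":0},
    {"travel":[0,-4.0,0],"roll":0},
    {"travel":[0,-4.4,0],"roll":0},
    {"travel":[0,-4.4,0],"roll":0}
  ]
}}

```text
time: 19.85
position: [0.4268, -0.123, 0.1899]
tool_rot: [0.447, -0.546, 0.55, -0.448]
contact_force: [0.9, 0.2, -4.1]
opening: 0.0567
```

```bash
python3 -c "
from h import *
go(.52,-.08,.19,.5)"
```

```text
t 19.85 pos [ 0.4268 -0.123   0.1899] jaw -11.53 q [-0.54 -0.22  2.11  0.    1.25 -0.34] open 0.0567 F [ 0.9  0.2 -4.1]
travel [-1.519  0.006  2.068] roll -2.406 other 33.594
```

Call:
{"name": "jog_arm", "arguments": {
  "commands": [
    {"travel":[-0.2,0,0.3],"roll":-0.4},
    {"travel":[-0.6,0,0.9],"roll":-1.0},
    {"travel":[-1.1,0,1.5],"roll":-1.8},
    {"travel":[-1.4,0,1.9],"roll":-2.4},
    {"travel":[-1.52,0,2.05],"roll":-2.4},
    {"travel":[-1.52,0,2.05],"roll":-2.4},
    {"travel":[-1.52,0,2.05],"roll":-2.4}
  ]
}}

```text
time: 20.55
position: [0.5169, -0.0792, 0.1861]
tool_rot: [0.502, -0.499, 0.497, -0.501]
contact_force: [-0.2, -0.1, -4.0]
opening: 0.0565
```

```bash
python3 -c "
from h import *
c=arm.get_image('wrist'); cv2.imwrite('pics/w6.png',c['image'])
go(.52,-.08,.19,.5)
z=arm.state()['position'][2]
print('held'); rims(c,z+.038,vmin=105,box=(150,180,440,470))
hsv=cv2.cvtColor(c['image'],cv2.COLOR_BGR2HSV)
print(hsv[100,300:620:16].tolist())
rectw(c,(hsv[...,1]>100)&(hsv[...,2]>190)&(np.arange(640)[None]>330),.023,'fibre')"
```

```text
t 20.6 pos [ 0.517  -0.0793  0.1864] jaw 0.41 q [-0.37 -0.01  1.92 -0.    1.23 -0.38] open 0.0566 F [-0.3 -0.2 -4. ]
travel [ 0.018 -0.089  0.075] roll -0.017 other 35.983
held
rim (311, 290, 51, 94) c [ 0.5238 -0.0674] size [0.0158 0.0372] ang 0.18 -89.82
rim (216, 199, 181, 225) c [ 0.5164 -0.064 ] size [0.0565 0.0882] ang 0.57 -89.43
rim (312, 180, 52, 64) c [ 0.5229 -0.0247] size [0.0028 0.0237] ang 40.44 -49.56
[[15, 188, 155], [15, 2, 243], [0, 0, 243], [30, 1, 244], [30, 1, 244], [60, 1, 244], [90, 1, 244], [0, 1, 244], [90, 1, 244], [0, 0, 243], [0, 0, 243], [0, 0, 243], [0, 0, 243], [0, 0, 243], [0, 0, 243], [90, 1, 243], [0, 0, 243], [14, 112, 186], [14, 183, 170], [14, 187, 168]]
fibre (364, 136, 162, 213) [ 0.6346 -0.11  ] [0.1488 0.2062] 0.33 -89.67
```

View pics/w6.png

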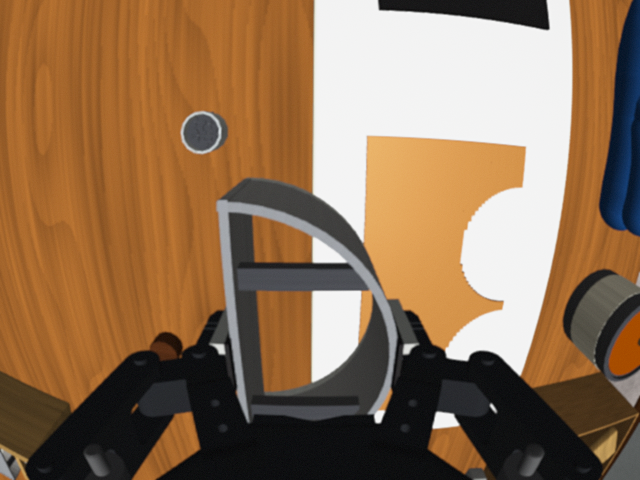

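```bash
python3 -c "
from h import *
go(.6074,-.0832,.056,.45)"
```

```text
t 20.6 pos [ 0.517  -0.0793  0.1864] jaw 0.41 q [-0.37 -0.01  1.92 -0.    1.23 -0.38] open 0.0566 F [-0.3 -0.2 -4. ]
travel [0.115 3.257 2.265] roll -0.007 other 35.993
```

Call:
{"name": "jog_arm", "arguments": {
  "commands": [
    {"travel":[0,0,0.5],"roll":0},
    {"travel":[0.1,0,1.3],"roll":0},
    {"travel":[0.11,0.3,2.0],"roll":0},
    {"travel":[0.11,0.9,2.22],"roll":0},
    {"travel":[0.11,1.6,2.22],"roll":0},
    {"travel":[0.11,2.3,2.22],"roll":0},
    {"travel":[0.11,2.8,2.22],"roll":0},
    {"travel":[0.11,3.1,2.22],"roll":0},
    {"travel":[0.11,3.2,2.22],"roll":0},
    {"travel":[0.11,3.2,2.22],"roll":0},
    {"travel":[0.11,3.2,2.22],"roll":0}
  ]
}}

```text
time: 21.7
position: [0.6078, -0.0833, 0.0607]
tool_rot: [-0.502, 0.497, -0.499, 0.502]
contact_force: [0.2, 0.3, -4.5]
opening: 0.0564
```

```bash
python3 -c "
from h import *
go(.6074,-.0832,.0365,.45)"
```

```text
t 21.7 pos [ 0.6078 -0.0833  0.0607] jaw 0.46 q [-0.32  0.36  1.75 -0.    1.03 -0.33] open 0.0564 F [ 0.2  0.3 -4.5]
travel [-0.002  0.606 -0.013] roll 0.003 other -35.997
```

Call:
{"name": "jog_arm", "arguments": {
  "commands": [
    {"travel":[0,0.15,0],"roll":0},
    {"travel":[0,0.3,0],"roll":0},
    {"travel":[0,0.42,0],"roll":0},
    {"travel":[0,0.5,0],"roll":0},
    {"travel":[0,0.55,0],"roll":0},
    {"travel":[0,0.59,0],"roll":0},
    {"travel":[0,0.62,0],"roll":0},
    {"travel":[0,0.62,0],"roll":0},
    {"travel":[0,0.62,0],"roll":0}
  ]
}}

```text
time: 22.6
position: [0.6069, -0.0827, 0.0356]
tool_rot: [0.502, -0.498, 0.498, -0.502]
contact_force: [-3.7, 1.3, 4.1]
opening: 0.0566
```

Contact. Release and lift.

Call:
{"name": "jog_arm", "arguments": {
  "commands": [
    {"travel":[0,0,0],"roll":0},
    {"travel":[0,0,0],"roll":0},
    {"travel":[0,0,0],"roll":0},
    {"travel":[0,0,0],"roll":0},
    {"travel":[0,0,0],"roll":0},
    {"travel":[0,-0.2,0],"roll":0},
    {"travel":[0,-0.7,0],"roll":0},
    {"travel":[0,-1.5,0],"roll":0},
    {"travel":[0,-2.5,0],"roll":0},
    {"travel":[0,-3.3,0],"roll":0},
    {"travel":[0,-3.8,0],"roll":0}
  ],
  "fingers": 85
}}

```text
time: 23.7
position: [0.6082, -0.0832, 0.1907]
tool_rot: [-0.501, 0.496, -0.5, 0.503]
contact_force: [-0.1, 1.0, 0.1]
opening: 0.0848
```

```bash
python3 -c "
from h import *
go(.41,.33,.19,-7.1)"
```

```text
t 23.7 pos [ 0.6082 -0.0832  0.1907] jaw 0.48 q [-0.32  0.2   1.69  0.    1.25 -0.33] open 0.0848 F [-0.1  1.   0.1]
travel [-10.37   -0.024  -4.869] roll 1.516 other -34.484
```

Call:
{"name": "jog_arm", "arguments": {
  "commands": [
    {"travel":[-0.6,0,-0.3],"roll":0.1},
    {"travel":[-1.6,0,-0.75],"roll":0.3},
    {"travel":[-2.7,0,-1.27],"roll":0.5},
    {"travel":[-3.8,0,-1.8],"roll":0.7},
    {"travel":[-4.9,0,-2.3],"roll":0.9},
    {"travel":[-6.0,0,-2.8],"roll":1.1},
    {"travel":[-7.1,0,-3.33],"roll":1.3},
    {"travel":[-8.2,0,-3.85],"roll":1.5},
    {"travel":[-9.2,0,-4.32],"roll":1.5},
    {"travel":[-10.0,0,-4.7],"roll":1.5},
    {"travel":[-10.37,0,-4.87],"roll":1.5},
    {"travel":[-10.37,0,-4.87],"roll":1.5}
  ],
  "fingers": 70
}}

```text
time: 24.9
position: [0.4077, 0.332, 0.1871]
tool_rot: [0.469, -0.529, 0.529, -0.47]
contact_force: [0.1, 0.5, -0.3]
opening: 0.0697
```

Call:
{"name": "jog_arm", "arguments": {
  "commands": [
    {"travel":[0,0,0],"roll":0},
    {"travel":[0,0,0],"roll":0}
  ]
}}

```text
time: 25.1
position: [0.4092, 0.3296, 0.1867]
tool_rot: [0.468, -0.53, 0.53, -0.468]
contact_force: [-0.8, 0.7, -0.4]
opening: 0.07
```

```bash
python3 -c "
from h import *
c=arm.get_image('wrist'); cv2.imwrite('pics/w7.png',c['image'])
rims(c,.05,box=(180,0,640,340),vmin=110)
go(.4208,.353,.012,-7.0)"
```

```text
rim (517, 326, 48, 14) c [0.6306 0.1916] size [0.016  0.0678] ang 76.2 -13.8
rim (476, 267, 135, 73) c [0.6438 0.2234] size [0.0863 0.1972] ang 76.12 -13.88
rim (432, 176, 199, 164) c [0.5931 0.3276] size [0.2509 0.1262] ang 31.74 -58.26
rim (302, 132, 46, 127) c [0.4206 0.3532] size [0.0993 0.034 ] ang 83.13 -6.87
rim (599, 0, 22, 172) c [0.7067 0.4381] size [0.0143 0.1691] ang 0.03 -89.97
rim (416, 0, 36, 185) c [0.5154 0.4274] size [0.147  0.0143] ang 89.9 -0.1
rim (190, 0, 94, 83) c [0.374  0.4793] size [0.0893 0.0177] ang 29.17 -60.83
t 25.15 pos [0.4093 0.3295 0.1867] jaw -7.11 q [ 0.46 -0.    1.91 -0.    1.23  0.59] open 0.0697 F [-0.3 -0.4  0.5]
travel [-0.618  4.366  0.211] roll -0.023 other 35.977
```

Call:
{"name": "jog_arm", "arguments": {
  "commands": [
    {"travel":[-0.4,0.5,0.2],"roll":0},
    {"travel":[-0.62,1.2,0.21],"roll":0},
    {"travel":[-0.62,2.2,0.21],"roll":0},
    {"travel":[-0.62,3.1,0.21],"roll":0},
    {"travel":[-0.62,3.8,0.21],"roll":0},
    {"travel":[-0.62,4.2,0.21],"roll":0},
    {"travel":[-0.62,4.36,0.21],"roll":0},
    {"travel":[-0.62,4.36,0.21],"roll":0},
    {"travel":[-0.62,4.36,0.21],"roll":0}
  ]
}}

```text
time: 26.05
position: [0.4214, 0.3545, 0.0136]
tool_rot: [0.467, -0.53, 0.53, -0.469]
contact_force: [-0.4, -0.9, 0.6]
opening: 0.0699
```

Call:
{"name": "jog_arm", "arguments": {
  "commands": [
    {"travel":[0,0,0],"roll":0},
    {"travel":[0,0,0],"roll":0},
    {"travel":[0,0,0],"roll":0},
    {"travel":[0,0,0],"roll":0},
    {"travel":[0,0,0],"roll":0},
    {"travel":[0,0,0],"roll":0},
    {"travel":[0,0,0],"roll":0},
    {"travel":[0,0,0],"roll":0}
  ],
  "fingers": 26,
  "grip_force": 45
}}

```text
time: 26.85
position: [0.4209, 0.3544, 0.0132]
tool_rot: [0.468, -0.53, 0.53, -0.469]
contact_force: [-0.9, -1.0, 6.7]
opening: 0.034
```

Call:
{"name": "jog_arm", "arguments": {
  "commands": [
    {"travel":[0,-0.4,0],"roll":0},
    {"travel":[0,-1.2,0],"roll":0},
    {"travel":[0,-2.2,0],"roll":0},
    {"travel":[0,-3.2,0],"roll":0},
    {"travel":[0,-4.0,0],"roll":0},
    {"travel":[0,-4.4,0],"roll":0},
    {"travel":[0,-4.4,0],"roll":0}
  ]
}}

```text
time: 27.55
position: [0.4211, 0.3547, 0.1914]
tool_rot: [0.467, -0.529, 0.53, -0.47]
contact_force: [0.1, 0.1, -3.3]
opening: 0.0333
```

```bash
python3 -c "
from h import *
go(.50,-.17,.19,.5)"
```

```text
t 27.55 pos [0.4211 0.3547 0.1914] jaw -7.01 q [0.49 0.05 1.85 0.   1.23 0.62] open 0.0333 F [ 0.1  0.1 -3.3]
travel [1.2778e+01 9.0000e-03 3.5590e+00] roll -1.503 other 34.497
```

Call:
{"name": "jog_arm", "arguments": {
  "commands": [
    {"travel":[0.5,0,0.15],"roll":-0.1},
    {"travel":[1.5,0,0.45],"roll":-0.2},
    {"travel":[2.6,0,0.75],"roll":-0.4},
    {"travel":[3.7,0,1.05],"roll":-0.6},
    {"travel":[4.8,0,1.35],"roll":-0.8},
    {"travel":[5.9,0,1.65],"roll":-1.0},
    {"travel":[7.0,0,1.95],"roll":-1.2},
    {"travel":[8.1,0,2.25],"roll":-1.4},
    {"travel":[9.2,0,2.55],"roll":-1.5},
    {"travel":[10.3,0,2.9],"roll":-1.5},
    {"travel":[11.4,0,3.2],"roll":-1.5},
    {"travel":[12.2,0,3.4],"roll":-1.5}
  ]
}}

```text
time: 28.75
position: [0.4942, -0.1491, 0.1862]
tool_rot: [0.502, -0.499, 0.497, -0.501]
contact_force: [0.5, 0.6, -2.5]
opening: 0.0335
```

Call:
{"name": "jog_arm", "arguments": {
  "commands": [
    {"travel":[0.3,0,0.1],"roll":0},
    {"travel":[0.57,0,0.15],"roll":0},
    {"travel":[0.57,0,0.15],"roll":0},
    {"travel":[0.57,0,0.15],"roll":0}
  ]
}}

```text
time: 29.15
position: [0.5012, -0.1685, 0.1874]
tool_rot: [0.502, -0.498, 0.497, -0.502]
contact_force: [-0.2, -0.3, -3.2]
opening: 0.0335
```

```bash
python3 -c "
from h import *
c=arm.get_image('wrist'); cv2.imwrite('pics/w8.png',c['image'])
go(.50,-.17,.19,.5)
z=arm.state()['position'][2]
print('held'); rims(c,z+.037,vmin=105,box=(220,180,420,470))
hsv=cv2.cvtColor(c['image'],cv2.COLOR_BGR2HSV)
rectw(c,(hsv[...,1]>100)&(hsv[...,2]>190)&(np.arange(640)[None]>330),.023,'fibre')
print('all .073'); rims(c,.073,vmin=105)"
```

```text
t 29.2 pos [ 0.5013 -0.1684  0.1876] jaw 0.56 q [-0.54  0.01  1.9   0.    1.23 -0.55] open 0.0337 F [-0.3  0.1 -3. ]
travel [ 0.04  -0.06  -0.032] roll 0.011 other -35.989
held
rim (326, 314, 20, 65) c [ 0.5083 -0.1607] size [0.0061 0.0267] ang 0.42 -89.58
rim (260, 180, 119, 235) c [ 0.5026 -0.1486] size [0.0375 0.0886] ang 0.55 -89.45
fibre (378, 33, 164, 312) [ 0.6349 -0.1511] [0.1489 0.2886] 0.36 -89.64
all .073
rim (420, 41, 79, 161) c [ 0.6069 -0.0823] size [0.0588 0.1161] ang 0.22 -89.78
rim (199, 7, 43, 41) c [ 0.4343 -0.0164] size [0.0301 0.0306] ang 47.09 -42.91
rim (260, 0, 119, 330) c [ 0.5045 -0.1224] size [0.0915 0.2478] ang 0.52 -89.48
```

View pics/w8.png

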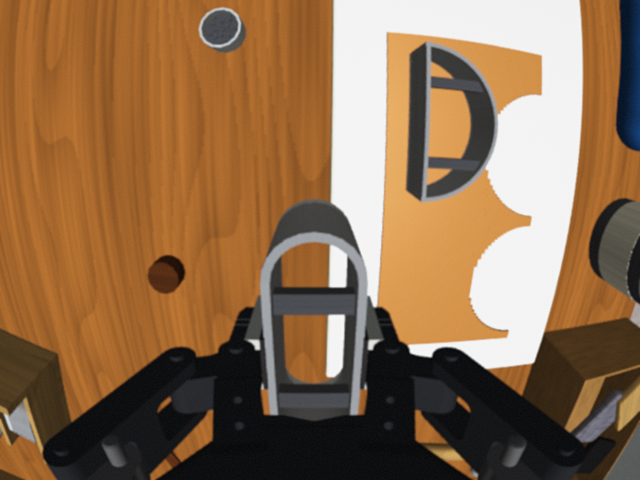

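```bash
python3 -c "
from h import *
c=arm.get_image('wrist')
print(castw(c,[(313,233)],.2246)[0]-[0,.05])
go(.5956,-.2072,.056,.4)"
```

```text
[ 0.50058362 -0.17012023]
t 29.25 pos [ 0.5014 -0.1684  0.1878] jaw 0.57 q [-0.54  0.01  1.9   0.    1.23 -0.55] open 0.0334 F [-0.  -0.1 -2.7]
travel [0.995 3.293 2.348] roll 0.034 other -35.966
```

Call:
{"name": "jog_arm", "arguments": {
  "commands": [
    {"travel":[0.3,0,0.5],"roll":0},
    {"travel":[0.8,0,1.3],"roll":0.03},
    {"travel":[0.99,0.3,2.0],"roll":0.03},
    {"travel":[0.99,0.9,2.32],"roll":0.03},
    {"travel":[0.99,1.6,2.32],"roll":0.03},
    {"travel":[0.99,2.3,2.32],"roll":0.03},
    {"travel":[0.99,2.8,2.32],"roll":0.03},
    {"travel":[0.99,3.1,2.32],"roll":0.03},
    {"travel":[0.99,3.25,2.32],"roll":0.03},
    {"travel":[0.99,3.25,2.32],"roll":0.03},
    {"travel":[0.99,3.25,2.32],"roll":0.03}
  ]
}}

```text
time: 30.35
position: [0.5955, -0.2088, 0.0594]
tool_rot: [-0.501, 0.498, -0.499, 0.502]
contact_force: [0.5, 0.0, -2.4]
opening: 0.0334
```

```bash
python3 -c "
from h import *
go(.5956,-.2072,.0365,.4)"
```

```text
t 30.35 pos [ 0.5955 -0.2088  0.0594] jaw 0.34 q [-0.52  0.4   1.7   0.    1.04 -0.52] open 0.0334 F [ 0.5  0.  -2.4]
travel [-0.042  0.572  0.001] roll -0.012 other 35.988
```

Call:
{"name": "jog_arm", "arguments": {
  "commands": [
    {"travel":[-0.04,0.15,0],"roll":0},
    {"travel":[-0.04,0.3,0],"roll":0},
    {"travel":[-0.04,0.42,0],"roll":0},
    {"travel":[-0.04,0.5,0],"roll":0},
    {"travel":[-0.04,0.54,0],"roll":0},
    {"travel":[-0.04,0.57,0],"roll":0},
    {"travel":[-0.04,0.6,0],"roll":0},
    {"travel":[-0.04,0.6,0],"roll":0},
    {"travel":[-0.04,0.6,0],"roll":0}
  ]
}}

```text
time: 31.25
position: [0.5944, -0.2068, 0.0362]
tool_rot: [0.502, -0.499, 0.498, -0.501]
contact_force: [-8.4, 4.7, 12.0]
opening: 0.0339
```

Call:
{"name": "jog_arm", "arguments": {
  "commands": [
    {"travel":[0,-0.03,0],"roll":0},
    {"travel":[0,-0.03,0],"roll":0}
  ]
}}

```text
time: 31.45
position: [0.5951, -0.2072, 0.0362]
tool_rot: [-0.501, 0.498, -0.499, 0.502]
contact_force: [-1.8, 1.0, 4.2]
opening: 0.0334
```

Call:
{"name": "jog_arm", "arguments": {
  "commands": [
    {"travel":[0,0,0],"roll":0},
    {"travel":[0,0,0],"roll":0},
    {"travel":[0,0,0],"roll":0},
    {"travel":[0,0,0],"roll":0},
    {"travel":[0,0,0],"roll":0},
    {"travel":[0,-0.2,0],"roll":0},
    {"travel":[0,-0.7,0],"roll":0},
    {"travel":[0,-1.5,0],"roll":0},
    {"travel":[0,-2.5,0],"roll":0},
    {"travel":[0,-3.4,0],"roll":0},
    {"travel":[0,-4.2,0],"roll":0},
    {"travel":[0,-4.4,0],"roll":0}
  ],
  "fingers": 75
}}

```text
time: 32.65
position: [0.5968, -0.2081, 0.2171]
tool_rot: [-0.501, 0.495, -0.502, 0.502]
contact_force: [-0.5, -0.2, -0.1]
opening: 0.0748
```

Call:
{"name": "jog_arm", "arguments": {
  "commands": [
    {"travel":[0,0,-0.6],"roll":0},
    {"travel":[-1,0,-1.5],"roll":0},
    {"travel":[-2,0,-2.2],"roll":0},
    {"travel":[-3,0,-2.8],"roll":0},
    {"travel":[-3.5,0,-3.0],"roll":0},
    {"travel":[-3.5,0,-3.0],"roll":0},
    {"travel":[-3.5,0,-3.0],"roll":0},
    {"travel":[-3.5,0,-3.0],"roll":0}
  ]
}}

```text
time: 33.45
position: [0.4743, -0.0686, 0.2112]
tool_rot: [0.501, -0.499, 0.499, -0.501]
contact_force: [-0.8, -0.7, -0.6]
opening: 0.0745
```

```bash
python3 -c "
from h import *
c=arm.get_image('wrist'); cv2.imwrite('pics/w9.png',c['image'])
t=arm.get_image('top'); cv2.imwrite('pics/t9.png',t['image'])
go(.50,-.17,.19,.5)
hsv=cv2.cvtColor(c['image'],cv2.COLOR_BGR2HSV)
rectw(c,(hsv[...,1]>100)&(hsv[...,2]>190)&(np.arange(640)[None]>330),.023,'fibre')
print('fibre dies'); rims(c,.073,vmin=105)
print('top'); 
h=lambda k:None
rims(t,.076,vmin=100,box=(185,158,245,230),caster=cast,amin=100); print('fib'); rims(t,.073,vmin=100,box=(286,165,410,228),caster=cast,amin=100)
cv2.imwrite('pics/z9.png',np.vstack([cv2.resize(t['image'][140:330,100:460],(720,380),interpolation=cv2.INTER_CUBIC)]))"
```

```text
t 33.55 pos [ 0.4743 -0.0686  0.2111] jaw 0.25 q [-0.38 -0.15  2.   -0.    1.29 -0.39] open 0.0747 F [ 0.2 -0.5 -0.2]
travel [2.537 0.528 0.631] roll -0.049 other 35.951
fibre (387, 149, 158, 252) [ 0.6348 -0.1507] [0.1489 0.288 ] 0.43 -89.57
fibre dies
rim (610, 275, 30, 29) c [ 0.8192 -0.1354] size [0.0258 0.0636] ang 68.07 -21.93
rim (431, 175, 70, 134) c [ 0.607  -0.0828] size [0.0583 0.1173] ang 0.09 -89.91
rim (235, 122, 41, 40) c [ 0.4297 -0.0008] size [0.0298 0.0307] ang 88.86 -1.14
rim (417, 0, 152, 53) c [0.6232 0.1139] size [0.1437 0.0507] ang 4.3 -85.7
rim (351, 0, 11, 330) c [ 0.5082 -0.0252] size [0.2713 0.0019] ang 89.98 -0.02
top
rim (190, 191, 29, 26) c [0.6117 0.1856] size [0.0594 0.0651] ang 3.29 -86.71
rim (193, 167, 20, 18) c [0.6792 0.1895] size [0.0411 0.0448] ang 0.89 -89.11
rim (187, 163, 5, 67) c [0.6304 0.2221] size [0.1594 0.0054] ang 3.48 -86.52
rim (238, 159, 6, 67) c [0.6376 0.0986] size [0.1597 0.0049] ang 3.46 -86.54
fib
rim (351, 200, 43, 15) c [ 0.595  -0.2077] size [0.0985 0.0335] ang 88.8 -1.2
rim (301, 191, 44, 26) c [ 0.614  -0.0992] size [0.1094 0.0364] ang 65.61 -24.39
```

View pics/w9.png

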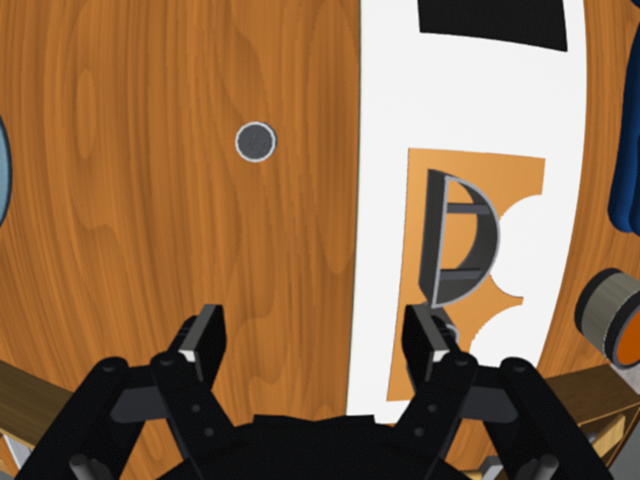

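View pics/z9.png

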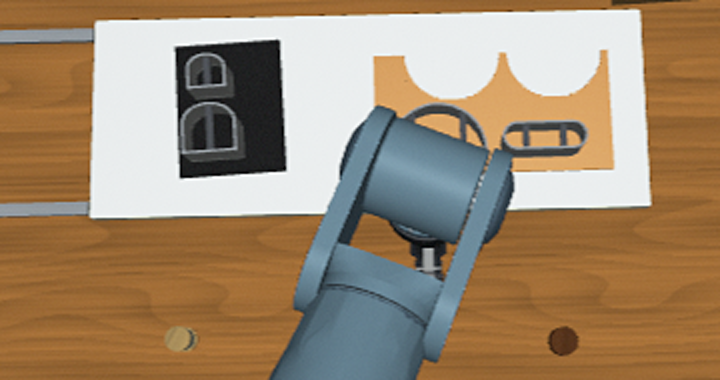

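```bash
python3 -c "
from h import *
print(arm.state()['time'],arm.sign_off())"
```

```text
the job is handed in; nothing more can be done
33.55 None
```

All four dies are on their sheets, released and square, and I handed the job in at 33.6 s of the 120 s. `sign_off` reports no verdict, so what follows is my own measurement.

I found each die with the wrist camera, gripped it and lowered it slowly until it touched the sheet. I then released it and backed the arm clear. The highest vertical contact force reported while setting down was about 15 N.

| Die | Measured position | Target | Allowed error |
|---|---|---|---|
| Counter, in the fibreboard frame | (-28, +69) mm | (-28, +69) mm | ±10 mm |
| Shank, in the fibreboard frame (x) | about -40 mm | -40 mm | ±10 mm |
| Shank, to the right of the counter | 125 mm | 126 mm | ±10 mm |
| Large heel, in the rubber frame | (-34, +17) mm | (-34.5, +15) mm | ±10 mm |
| Small heel, behind the large heel | 67.5 mm, centred within about 1 mm | 69 mm, centred | ±10 mm |

- **Squareness:** all four are within about 2° of their sheets (the limit is 6.9°). The yaws of the shank (about -1.2°) and the small heel (about 2° off the rubber) come only from the coarse top camera.
- **Failed check:** the arm partly hid the counter from the top camera in the last picture, so the counter figures come from the wrist camera.
- **Bystanders:** the arm never reached in near the spool, wax, tack tin or hammer. In the last pictures the spool, wax and tin look unmoved. I did not re-measure the hammer.

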